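# Nest the rinsed tub into the leaning tub without jamming it

## Robot

A 6-joint arm with a two-finger parallel gripper is mounted at the origin on the work surface. World frame = base frame: x ahead of the robot, y to its left, z up, the work surface at z = 0. Lengths are in m, angles in rad, forces in N, time in s.
With the tool pointing down it reaches from about 0.4 to 0.825 m from the base axis. Payload 7 kg.
Tool frame: the origin (TCP) lies at the very end of the fingers, on their centre line; the grasp point (between the pads) lies 19 mm behind it (pinch_z is the distance from the TCP to the grasp point, in m); z points along the fingers, y is the line along which they close (so a half turn about z gives the same grasp; the last joint's range is limited). The gripper opens to 85 mm and grips with 20 to 120 N. Pads are 22 mm wide; open, the fingers measure 114 mm over their backs; the gripper's body (76 mm by 85 mm) begins 54 mm behind the grasp point. The pads swing forward as they close: fully open they stand 13 mm farther back than shut.
Start: joints at [-0.835, 0.359, 0.012, 0, -1.224, -0.288], TCP at [0.292, -0.608, 0.231] pointing down, gripper open.
Joint ranges: [-3.07, 3.07], [-1.43, 2.12], [-1.02, 1.25], [-3.03, 1.67], [-3.05, -0], [-3.03, 3.03]. Speed limits (rad/s): [2.39, 2.39, 3.01, 3.14, 3.14, 3.14].

## Interface

Orientations are given as a unit quaternion [x, y, z, w].
In Python, from station import read_state, grab_frame, camera_params, close_job, pinch_z gives the robot as it stands. The module is installed in compiled form; this text tells all that it offers.
- The arm moves only by the tool drive_tool, never from a script. Its argument "moves" is a list that holds one entry, the list of rows, each a list of 5 numbers: the opening, from 0 (shut) to 1 (fully open), then the shift along the tool's x, y, z in m, then the turn about the tool's z in units of 6 degrees (1.0 is 6 degrees). In form: [[[gripper, tx, ty, tz, twist], ...]]. A call has 1 to 20 rows; each row shifts and turns the commanded pose from where the row before left it, along the tool's axes as they then stand; what a row does not reach is not made up. A row lasts 1/10 s, in which the tool goes at most 50 mm and 8.59 degrees, less where a joint would pass 70% of its speed; a pose out of reach is approached as far as the arm can. A call with a gripper value outside its range is refused whole. The fingers move at their own pace and stop on an object; the grip force is fixed at half the most. Time passes only in rows, so rows that do not move let the fingers close. It gives the time, the measured TCP pose, the force, the opening and the grip force at its end, in the units of the state.
- read_state(): the state, without advancing time (a new reading comes with each control period).
- grab_frame(name): name is "scene" or "side" or "wrist"; returns the picture (384x512x3 uint8, blue, green, red); there is no depth.
- camera_params(name): a dict with "camera_matrix" (3x3 intrinsics, pixels), "R" (3x3) and "t" (3): a world point X has camera coordinates R X + t. Camera axes: x right, y down, z forward; pixel columns grow to the right and rows downward; lengths in m; the calibration is good to about 2 mm. A picture is of the moment at which its call begins: read the wrist's pose just before it. camera_params takes no time and is no camera call; for the wrist camera it gives the pose at the moment of the call.
- close_job(): hands the job in; it is judged then, once.
The state is a dict: "time": time; "joint_positions": joint angles; "joint_vel": joint speeds; "joint_efforts": joint torques, N m; "position": TCP position; "orientation": TCP orientation; "wrist_force": force on the tool from outside, world axes, zero at the start; "wrist_torque": the same for the moment, N m; "opening": finger opening in m; "gripper_force": force on a finger pad.
Only numpy, scipy, OpenCV 4.12 (cv2) and the standard library are available. Lean on these libraries where they do the work, as an engineer would, in place of code of your own. Each camera call takes 0.05 s, during which the arm holds its last target. There are 200 camera calls.

## Task

Pick up the loose open tub that stands upright on the table and nest it, foot first, into the wide-mouthed tub that leans in one of the two draining stands. Guide it in along that tub's slanting axis and give it a light push until it just seats on the taper, square and snug; do not drop it in or ram it home, as the two would jam. Let go, and leave the other things where they are.

Things in the scene. Friction and masses are not known exactly. Their poses are not given: they have to be found in the camera images.
- loose_tub: Loose open white plastic tub, round, about 90 g, upright on the table, 100 mm tall. Lower 62 mm: a cone, 38 mm across at the foot widening to 52.9 mm. Upper 38 mm: a straight collar 58 mm across, easy to grip from above across its diameter (open inside, wall 3.5 mm). Origin: centre of the underside; z up its axis. Yaw does not matter.
- big_tub: Receiving tub: round, white plastic, empty, wide-mouthed, fixed in a wooden draining stand with its axis leaning 30 degrees from vertical, mouth up and to the robot's side (stand's place and yaw vary). 90 mm tall along its axis, rim 62 mm across, bore 50.5 mm at the rim. Origin: centre of its underside; z: leaning axis out through the mouth; y: level.
- big_mouth (a point): Centre of the big leaning tub's mouth, 90 mm along its z. The bore narrows by 0.24 mm of diameter per mm of depth, like the loose tub's cone. Nested snugly, the loose tub's underside is about 49.5 mm below this point along the axis and its collar stands about 12.5 mm off the rim. The taper is fairly stiff: a push of 2 to 8 N is right, over about 15 N jams it.
- small_tub: A narrower white tub leaning in the other, identical stand (rim 45 mm across outside, bore 34 mm, 90 mm tall): the loose tub does not fit it. Fixed in its stand; origin at the centre of its underside, z along its leaning axis. The two stands may change places.
- jar: Bystander: closed jar, 52 mm across, 85 mm tall, standing near the loose tub; the two may change places. Origin: centre of the underside.
- squat_jar: Bystander: closed white jar, 60 mm across, 50 mm tall. Origin: centre of the underside.
- mug: Bystander: white mug, 80 mm across, 90 mm tall. Origin: centre of the underside.
- stamp: Bystander: flat rubber stamp block, 70 x 55 x 12 mm. Origin: centre of the underside.
- sponge: Bystander: sponge block, 110 x 70 x 30 mm. Origin: centre of the underside.
- jar_lid: Bystander: flat round lid, 84 mm across, 12 mm tall. Origin: centre of the underside.
- brush: Bystander: paint brush lying on the table, 200 mm long.
Things that resemble listed ones, but are neither listed nor needed, are in the scene too. Leave any green or purple look-alike of the loose_tub alone.

How it is judged:
On the way, in this order (a step that is already met when the one before it is completed fails the run):
1. the loose tub is lifted clear of the table (height (world z) of loose_tub above 0.04 m and contact force between the fingers and loose_tub above 0.5 N), for 0.1 s.
2. while still held, it is nested in the wide leaning tub and lightly pushed home (at least 1 N between the two) (z of loose_tub in the frame of big_tub between 0.037 and 0.0445 m and angle between the z axis of loose_tub and the z axis of big_tub, either way round below 0.09 rad and x of loose_tub in the frame of big_tub between -0.004 and 0.004 m and y of loose_tub in the frame of big_tub between -0.004 and 0.004 m and contact force between the fingers and loose_tub above 0.3 N and contact force between loose_tub and big_tub above 1 N), for 0.05 s.
At the end, for the whole second after the job is handed in: The loose tub rests released and still in the wide leaning tub: underside 37 to 44.5 mm above that tub's underside along its axis (snug: about 40.5), foot within 4 mm of the axis in x and y, axes within 0.09 rad; every bystander within 40 mm of its start (z of loose_tub in the frame of big_tub between 0.037 and 0.0445 m and angle between the z axis of loose_tub and the z axis of big_tub, either way round below 0.09 rad and x of loose_tub in the frame of big_tub between -0.004 and 0.004 m and y of loose_tub in the frame of big_tub between -0.004 and 0.004 m and linear speed of loose_tub below 0.01 m/s and angular speed of loose_tub below 0.1 rad/s and contact force between the fingers and loose_tub below 0.1 N and distance of each of jar, squat_jar, mug, stamp, sponge, jar_lid, brush from where it was at the start of the episode below 0.04 m); the robot touches nothing.
It fails at once if the loose tub is rammed into the leaning tub (its taper wedged with more than 35 N in all on the walls, which a push of about 15 N does) (contact force between loose_tub and big_tub above 35 N).
It fails at once if a bystander is moved by more than 40 mm (distance of any of jar, squat_jar, mug, stamp, sponge, jar_lid, brush from where it was at the start of the episode above 0.04 m).
It also fails if it takes over 38 s, if anything falls off the work surface, if the arm or the gripper's body presses on something with over 40 N, if the wrist force passes 120 N, or if a joint passes its speed limit or range.

## Working session

There is one attempt and no reset: what is moved stays moved. The work goes in short steps, Python scripts to look and compute and a tool call to move; the robot and the scene stay as the last step left them, time stands still between calls to the robot, and variables do not carry over. Pictures are saved under pics/ and viewed, at most 10 in all, crops included, and the job is handed in when it is done.

Besides the shell and the picture viewer there is one more tool, called after "Emit:" in YAML: its name, and indented under it one key for each argument. drive_tool: Moves the arm, as the interface text tells. Its arguments: {"type":"object","properties":{"moves":{"type":"array","items":{"type":"array","items":{"type":"array","items":{"type":"number"}}}}},"required":["moves"]}

```bash
mkdir -p pics; ls
python3 - <<'E'
from station import *
import cv2,numpy as np
print(read_state(),pinch_z)
a=grab_frame("scene");b=grab_frame("side")
cv2.imwrite("pics/scene.png",a);cv2.imwrite("pics/side.png",b)
for n in("scene","side","wrist"):print(n,camera_params(n))
E
```

```text
pics
{'time': 0.0, 'joint_positions': array([-8.34903916e-01,  3.59357459e-01,  1.10695287e-02, -3.62035383e-04,
       -1.22411649e+00, -2.88106600e-01]), 'joint_vel': array([-0.00108522, -0.00109875,  0.00197166,  0.00085509,  0.00240891,
        0.00115006]), 'joint_efforts': array([-4.18043437e-04, -5.83321738e+01,  2.93419361e+01,  6.93676025e+00,
       -6.01617910e-03,  4.41190210e-06]), 'position': array([ 0.29202735, -0.60802021,  0.23038522]), 'orientation': array([-2.21966857e-01,  9.75053865e-01,  7.84326154e-04, -2.45546663e-04]), 'wrist_force': array([0.42372428, 0.91220033, 0.15851285]), 'wrist_torque': array([-0.00435153, -0.03448105,  0.06041116]), 'gripper_force': 0.0, 'opening': 0.08573243188568896} 0.0187
scene {'camera_matrix': array([[382.72844852,   0.        , 256.4333668 ],
       [  0.        , 382.72844852, 191.78298352],
       [  0.        ,   0.        ,   1.        ]]), 'R': array([[ 0.71936914,  0.6944686 , -0.01487935],
       [ 0.55038556, -0.58292645, -0.59772275],
       [-0.42377325,  0.42179392, -0.80156479]]), 't': array([-0.44685242, -0.20473603,  1.3635113 ])}
side {'camera_matrix': array([[410.00982121,   0.        , 247.27947328],
       [  0.        , 410.00982121, 187.15137487],
       [  0.        ,   0.        ,   1.        ]]), 'R': array([[-0.98305601, -0.18330258,  0.00102098],
       [-0.09087504,  0.4825127 , -0.87116199],
       [ 0.1591936 , -0.85649382, -0.49099464]]), 't': array([0.53736964, 0.10789775, 1.16282876])}
wrist {'camera_matrix': array([[320.95602186,   0.        , 254.91185205],
       [  0.        , 320.95602186, 189.31781647],
       [  0.        ,   0.        ,   1.        ]]), 'R': array([[-0.43336815,  0.90121619,  0.00119033],
       [ 0.85644183,  0.41142563,  0.31182743],
       [ 0.2805342 ,  0.13615552, -0.95013801]]), 't': array([ 0.67349216, -0.04161534,  0.38021941])}
```

View pics/scene.png

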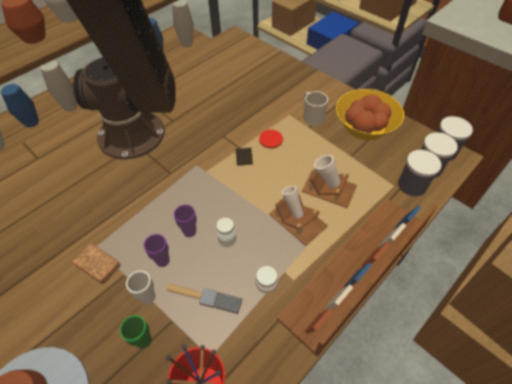

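View pics/side.png

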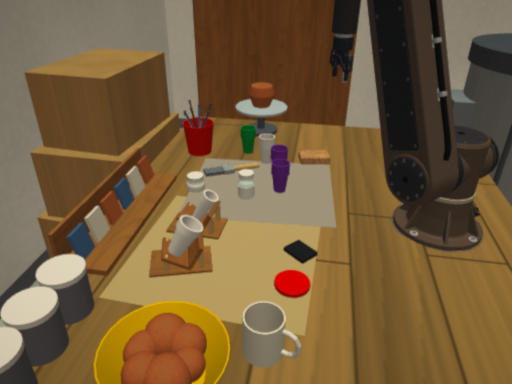

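The scene image shows the loose tub (white, open) at about (140,285). The wide leaning tub is at (327,172) and the narrow one at (292,203). The jar is at (226,230). In the side image the loose tub is at (267,148) and the big tub at (185,238). I'll enlarge both.

Run:
```python
import cv2,numpy as np
a=cv2.imread("pics/scene.png");b=cv2.imread("pics/side.png")
def c(i,u,v):
    k=cv2.resize(i[v:v+60,u:u+80],None,fx=5,fy=5,interpolation=cv2.INTER_CUBIC)
    for j in range(0,80,10): cv2.putText(k,str(u+j),(j*5,8),0,.3,(0,0,255)); cv2.line(k,(j*5,10),(j*5,14),(0,0,255))
    for j in range(0,60,10): cv2.putText(k,str(v+j),(0,j*5+4),0,.3,(0,0,255))
    return k
m=np.vstack([np.hstack([c(a,100,255),c(a,290,145)]),np.hstack([c(b,230,125),c(b,145,210)])])
cv2.imwrite("pics/m1.png",m)
```

```text
(no output)
```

View pics/m1.png

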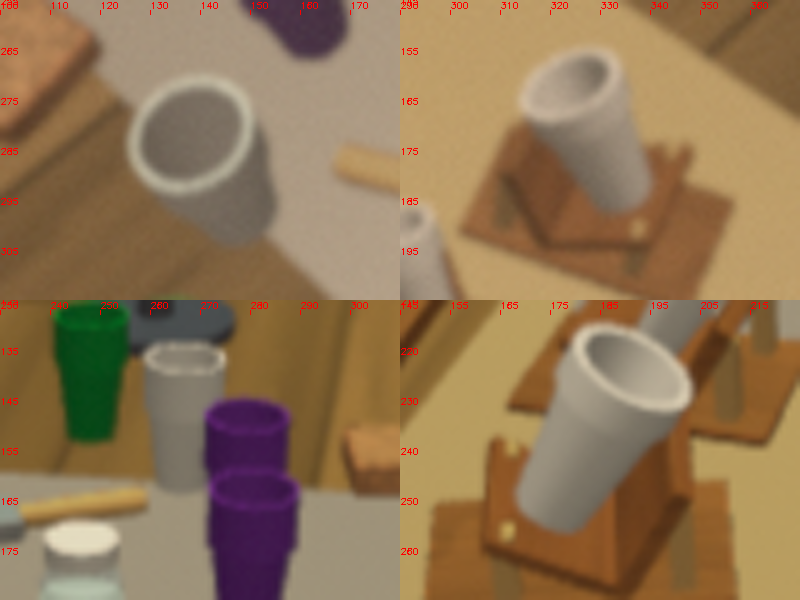

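```bash
cat > h.py <<'E'
from station import *
import numpy as np
from scipy.optimize import least_squares
def tri(obs):  # [(cam,(u,v))]
    def f(X):
        r=[]
        for c,uv in obs:
            p=c if isinstance(c,dict) else camera_params(c)
            q=p["camera_matrix"]@(p["R"]@X+p["t"]); r+=list(q[:2]/q[2]-uv)
        return r
    s=least_squares(f,[.5,0,.1]); return s.x.round(4),np.abs(s.fun).max().round(2)
def onz(cam,uv,z):
    p=cam if isinstance(cam,dict) else camera_params(cam)
    d=p["R"].T@np.linalg.solve(p["camera_matrix"],[*uv,1]); o=-p["R"].T@p["t"]
    return o+d*(z-o[2])/d[2]
E
python3 - <<'E'
from h import *
print(tri([("scene",(138,282)),("side",(266.9,136.8))]),onz("scene",(138,282),.1),onz("side",(266.9,136.8),.1))
m,e=tri([("scene",(324.2,162.2)),("side",(191.4,223.6))]);f,e2=tri([("scene",(334.4,184.4)),("side",(176.4,251.4))])
d=m-f;print(m,e,f,e2,np.linalg.norm(d),d/np.linalg.norm(d),np.degrees(np.arctan2(-d[1],-d[0])))
E
```

```text
(array([ 0.535 , -0.32  ,  0.0984]), np.float64(0.08)) [ 0.53604451 -0.32013361  0.1       ] [ 0.53421027 -0.31656772  0.1       ]
[0.6302 0.2778 0.1128] 0.39 [0.6714 0.2893 0.0328] 0.89 0.09071763885816253 [-0.45415644 -0.12676697  0.88185717] 15.59581134665328
```

Emit:
drive_tool:
  moves:
    - [[1,-0.043,0.0194,0,0],[1,-0.043,0.0194,0,0],[1,-0.043,0.0194,0,0],[1,-0.043,0.0194,0,0],[1,-0.043,0.0194,0,0],[1,-0.043,0.0194,0,0],[1,-0.043,0.0194,0,0],[1,-0.043,0.0194,0,0],[1,0,0,0,0.85],[1,0,0,0,0.85],[1,0,0,0,0],[1,0,0,0,0]]

```text
time: 1.3
position: [0.5349, -0.3196, 0.231]
orientation: [-0.136, 0.991, 0.0, -0.0]
wrist_force: [-0.3, 0.2, 0.3]
opening: 0.0856
gripper_force: 0.0
```

Run:
```python
from h import *
import cv2,pickle
s=read_state();p=camera_params("wrist");a=grab_frame("wrist")
cv2.imwrite("pics/w1.png",a);pickle.dump(p,open("w1.pkl","wb"))
from scipy.spatial.transform import Rotation as Ro
print(s["time"],s["position"],Ro.from_quat(s["orientation"]).as_matrix().round(3))
```

```text
1.3 [ 0.53492638 -0.31957016  0.2309985 ] [[-0.963 -0.269 -0.001]
 [-0.269  0.963  0.   ]
 [ 0.     0.    -1.   ]]
```

View pics/w1.png

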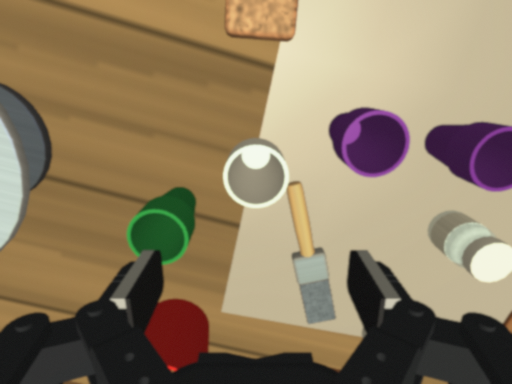

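The wrist image shows the loose tub's rim centred at about (256,173), with its outer edges at u 222–289 and v 138–208. The green tub at (160,240) and the purple one at (372,142) are off to the sides. The brush handle starts at (295,185).

Run:
```python
from h import *
import pickle
p=pickle.load(open("w1.pkl","rb"))
print(onz(p,(255.7,173),.1),[onz(p,q,.1).round(4) for q in[(222,173),(289,173),(255.7,138),(255.7,208)]])
print("green",onz(p,(160,235),.1),"purple",onz(p,(372,142),.1))
X=np.array([.535,-.32,.1]);q=p["camera_matrix"]@(p["R"]@X+p["t"]);print(q/q[2])
```

```text
[ 0.53045562 -0.31902052  0.1       ] [array([ 0.5385, -0.3477,  0.1   ]), array([ 0.5225, -0.2907,  0.1   ]), array([ 0.5007, -0.3274,  0.1   ]), array([ 0.5624, -0.3101,  0.1   ])]
green [ 0.61298407 -0.38953966  0.1       ] purple [ 0.47712866 -0.23046067  0.1       ]
[253.25487846 177.47557551   1.        ]
```

Emit:
drive_tool:
  moves:
    - [[1,0.002,0,0.04,0],[1,0,0,0.04,0],[1,0,0,0.04,0],[1,0,0,0.03,0],[1,0,0,0.021,0],[0.66,0,0,0,0],[0.66,0,0,0,0],[0.66,0,0,0,0],[0.66,0,0,0,0],[0.66,0,0,0,0],[0.66,0,0,0,0]]

```text
time: 2.45
position: [0.5335, -0.3202, 0.061]
orientation: [-0.135, 0.991, -0.0, 0.001]
wrist_force: [-0.5, -0.1, 1.5]
opening: 0.0566
gripper_force: 44.0
```

Emit:
drive_tool:
  moves:
    - [[0.66,0,0,-0.03,0],[0.66,0,0,-0.03,0],[0.67,0,0,0,0],[0.67,0,0,0,0],[0.67,0,0,0,0]]

```text
time: 2.95
position: [0.5326, -0.3198, 0.1196]
orientation: [-0.134, 0.991, 0.0, -0.0]
wrist_force: [-0.3, 0.3, -0.8]
opening: 0.0571
gripper_force: 34.4
```

Emit:
drive_tool:
  moves:
    - [[0.64,0,0,-0.043,0],[0.64,0,0,-0.043,0],[0.64,0,0,-0.043,0],[0.64,-0.02,0.042,0,0],[0.64,-0.02,0.042,0,0],[0.64,-0.02,0.042,0,0],[0.64,-0.02,0.042,0,0],[0.64,-0.02,0.042,0,0],[0.64,-0.02,0.042,0,0],[0.64,-0.02,0.042,0,0],[0.64,-0.02,0.042,0,0],[0.64,-0.02,0.042,0,0],[0.64,-0.02,0.042,0,0],[0.64,-0.02,0.042,0,0],[0.64,-0.02,0.042,0,0],[0.64,-0.02,0.042,0,0],[0.64,0,0,0,0]]

```text
time: 4.65
position: [0.6381, 0.2804, 0.2461]
orientation: [-0.136, 0.991, -0.001, -0.001]
wrist_force: [-0.3, 0.2, -0.6]
opening: 0.0567
gripper_force: 64.1
```

Emit:
drive_tool:
  moves:
    - [[0.64,-0.04,0,0,0],[0.64,-0.04,0,0,0],[0.64,-0.04,0,0,0],[0.64,-0.04,0,0,0],[0.64,-0.04,0,0,0],[0.64,-0.04,0,0,0]]

```text
time: 5.25
position: [0.8706, 0.3393, 0.2477]
orientation: [-0.134, 0.991, -0.0, -0.001]
wrist_force: [1.7, 1.1, 0.8]
opening: 0.0568
gripper_force: 64.1
```

Emit:
drive_tool:
  moves:
    - [[0.64,-0.04,0,0,0],[0.64,-0.04,0,0,0],[0.64,-0.04,0,0,0],[0.64,-0.04,0,0,0]]

```text
time: 5.65
position: [0.9544, 0.3563, 0.2161]
orientation: [-0.134, 0.99, 0.003, 0.031]
wrist_force: [-0.2, 0.1, 0.1]
opening: 0.0568
gripper_force: 65.5
```

Run:
```python
from h import *
print(read_state()["joint_positions"])
```

```text
[ 0.55407331  1.05409967  1.24706283  0.0200919  -1.70538589 -1.85196056]
```

Emit:
drive_tool:
  moves:
    - [[0.64,-0.04,0,0,0],[0.64,-0.04,0,0,0],[0.64,-0.04,0,0,0],[0.64,-0.04,0,0,0],[0.64,-0.04,0,0,0]]

```text
time: 6.15
position: [1.022, 0.3642, 0.1958]
orientation: [-0.134, 0.986, 0.012, 0.104]
wrist_force: [-0.5, 0.5, -1.3]
opening: 0.057
gripper_force: 65.5
```

Emit:
drive_tool:
  moves:
    - [[0.64,0.04,0,0,0],[0.64,0.04,0,0,0],[0.64,0,0,0,0]]

```text
time: 6.45
position: [0.9616, 0.3478, 0.1776]
orientation: [-0.134, 0.986, 0.009, 0.095]
wrist_force: [1.6, 0.8, -1.7]
opening: 0.0564
gripper_force: 65.4
```

Emit:
drive_tool:
  moves:
    - [[0.64,-0.02,0,-0.045,0],[0.64,-0.02,0,-0.045,0],[0.64,-0.045,0,-0.01,0],[0.64,-0.045,0,-0.01,0],[0.64,-0.045,0,-0.01,0],[0.64,-0.045,0,-0.01,0],[0.64,-0.045,0,-0.01,0],[0.64,-0.045,0,-0.01,0]]

```text
time: 7.25
position: [1.053, 0.3626, 0.3302]
orientation: [-0.131, 0.97, 0.023, 0.205]
wrist_force: [-0.0, 0.1, -0.5]
opening: 0.0568
gripper_force: 65.5
```

```bash
cat >> h.py <<'E'
from scipy.spatial.transform import Rotation as Ro
def st():
    s=read_state();M=Ro.from_quat(s["orientation"]).as_matrix()
    print(s["time"],s["position"].round(4),"\n",M.round(3),"tilt",np.degrees(np.arccos(-M[2,2])).round(2),"az",np.degrees(np.arctan2(M[1,2],M[0,2])).round(1),s["joint_positions"].round(2))
    return s,M
E
python3 -c "
from h import *
st()"
```

```text
7.25 [1.053  0.3626 0.3302] 
 [[-0.881 -0.264  0.392]
 [-0.245  0.965  0.098]
 [-0.404 -0.01  -0.915]] tilt 23.84 az 14.0 [ 0.54  0.99  1.25  0.12 -1.43 -1.84]
```

Emit:
drive_tool:
  moves:
    - [[0.64,-0.045,0,-0.01,0],[0.64,-0.045,0,-0.01,0],[0.64,-0.045,0,-0.01,0],[0.64,0,0,0,0]]

```text
time: 7.65
position: [1.0753, 0.3639, 0.3738]
orientation: [-0.129, 0.958, 0.027, 0.255]
wrist_force: [-0.1, -0.6, -0.3]
opening: 0.0568
gripper_force: 65.5
```

```bash
python3 -c "
from h import *
st()"
```

```text
7.65 [1.0753 0.3639 0.3738] 
 [[-0.837 -0.262  0.481]
 [-0.234  0.965  0.118]
 [-0.495 -0.014 -0.869]] tilt 29.67 az 13.8 [ 0.54  0.97  1.25  0.15 -1.36 -1.84]
```

Emit:
drive_tool:
  moves:
    - [[0.64,0.04,0.003,-0.0085,0],[0.64,0.04,0.003,-0.0085,0],[0.64,0.04,0.003,-0.0085,0],[0.64,0.04,0.003,-0.0085,0],[0.64,0.04,0.003,-0.0085,0],[0.64,0.04,0.003,-0.0085,0],[0.64,0.04,0.003,-0.0085,0],[0.64,0.04,0.003,-0.0085,0],[0.64,0.04,0.003,-0.0085,0],[0.64,0.04,0.003,-0.0085,0],[0.64,0.04,0.003,-0.0085,0],[0.64,0.04,0.003,-0.0085,0],[0.64,0.04,0.003,-0.0085,0],[0.64,0,0,0,0]]

```text
time: 9.05
position: [0.5998, 0.2706, 0.2175]
orientation: [-0.129, 0.959, 0.025, 0.25]
wrist_force: [0.8, -0.7, 0.2]
opening: 0.057
gripper_force: 65.5
```

```bash
cat > v.py <<'E'
from h import *
import cv2,sys
def c(i,u,v):
    k=cv2.resize(i[v:v+75,u:u+50],None,fx=8,fy=8,interpolation=cv2.INTER_CUBIC)
    for j in range(0,50,10): cv2.putText(k,str(u+j),(j*8,8),0,.3,(0,0,255)); cv2.line(k,(j*8,10),(j*8,14),(0,0,255))
    for j in range(0,75,10): cv2.putText(k,str(v+j),(0,j*8+4),0,.3,(0,0,255))
    return k
st()
cv2.imwrite("pics/"+sys.argv[1],np.hstack([c(grab_frame("scene"),300,125),c(grab_frame("side"),165,188)]))
E
python3 v.py v1.png
```

```text
9.05 [0.5998 0.2706 0.2175] 
 [[-0.842 -0.261  0.473]
 [-0.236  0.965  0.112]
 [-0.486 -0.017 -0.874]] tilt 29.09 az 13.3 [ 0.8   0.09 -0.74  0.73 -0.4  -2.73]
```

View pics/v1.png

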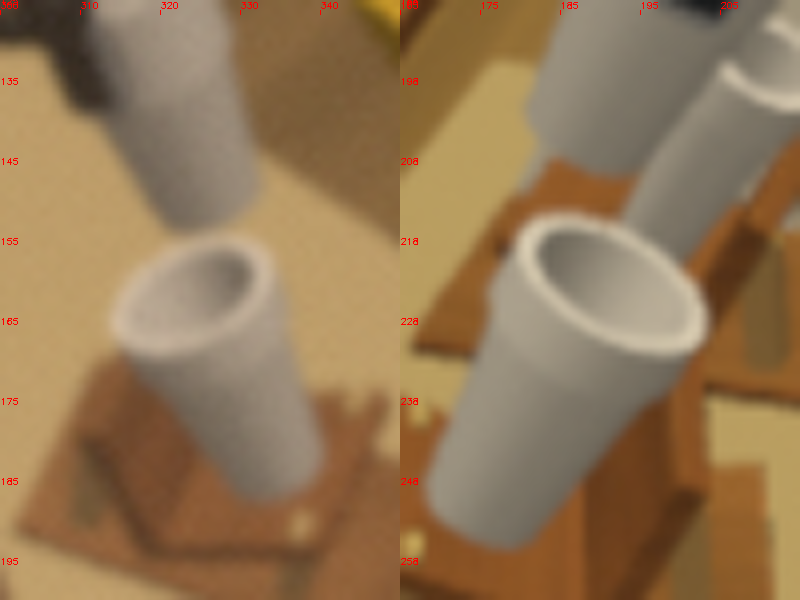

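In the scene half, the big rim spans x 110–273 and y 233–357 of the crop. In the side half it spans x 516–708 and y 213–355. The loose tub hangs above it, tilted parallel to the big tub's axis. I'll fit the rim circle for the mouth position and yaw, and check the held foot against the kinematics.

```bash
cat > fit.py <<'E'
from h import *
def circ(cam,c,n,r):
    u=np.cross(n,[0,0,1]);u/=np.linalg.norm(u);w=np.cross(n,u);t=np.linspace(0,2*np.pi,200)[:,None]
    p=camera_params(cam);q=(p["R"]@(c+r*(np.cos(t)*u+np.sin(t)*w)).T).T+p["t"];q=q@p["camera_matrix"].T;q=q[:,:2]/q[:,2:]
    return np.r_[q.min(0),q.max(0)]
ax=lambda az,ti=np.radians(30):np.array([-np.sin(ti)*np.cos(az),-np.sin(ti)*np.sin(az),np.cos(ti)])
bb=lambda x0,y0,u,v,w:np.array([u+x0[0]/8,v+y0[0]/8,u+x0[1]/8,v+y0[1]/8])
E
python3 - <<'E'
from fit import *
S=bb((110,273),(233,357),300,125,0);D=bb((116,308),(213,355),165,188,0)
for r in(.0305,.031):
  s=least_squares(lambda p:np.r_[circ("scene",p[:3],ax(p[3]),r)-S,circ("side",p[:3],ax(p[3]),r)-D],[.63,.278,.113,.27])
  print(s.x[:3].round(4),np.degrees(s.x[3]).round(1),s.fun.round(2))
M=s.x[:3];a=ax(s.x[3]);_,T=st();x=read_state()["position"]
foot=x+.061*T[:,2];e=M-foot;print("foot",foot,"a",a,"along",-e@a,"lat in tool",T.T@(e-(e@a)*a),"a in tool",T.T@a)
for cam,u,v in(("scene",300,125),("side",165,188)):
  b=circ(cam,foot,-T[:,2],.019);print(cam,((b-[u,v,u,v])*8).round())
E
```

```text
[0.6293 0.2778 0.1137] 19.8 [ 0.13  0.42 -0.58 -0.61  0.11  0.48 -0.52 -0.4 ]
[0.6293 0.2778 0.1137] 20.1 [-0.03  0.29 -0.42 -0.46 -0.08  0.36 -0.32 -0.28]
9.15 [0.6047 0.2744 0.2217] 
 [[-0.839 -0.261  0.477]
 [-0.235  0.965  0.116]
 [-0.491 -0.014 -0.871]] tilt 29.44 az 13.7 [ 0.8   0.09 -0.73  0.73 -0.4  -2.73]
foot [0.63383833 0.28148299 0.16856206] a [-0.46966103 -0.17151828  0.8660254 ] along 0.04470894289116824 lat in tool [ 0.03202273 -0.00407341  0.0005061 ] a in tool [ 0.00877109 -0.05509849 -0.9984424 ]
scene [174. 157. 277. 226.]
side [119.  87. 240. 174.]
```

Emit:
drive_tool:
  moves:
    - [[0.64,0.008,-0.001,0.003,0],[0.64,0.008,-0.001,0.003,0],[0.64,0.008,-0.001,0.006,0],[0.64,0.008,-0.001,0.006,0],[0.64,0,0,0.006,0],[0.64,0,0,0,0],[0.64,0,0,0,0],[0.64,0,0,0,0]]

```text
time: 9.95
position: [0.5919, 0.2666, 0.1853]
orientation: [-0.129, 0.959, 0.027, 0.253]
wrist_force: [-0.4, 0.4, -0.7]
opening: 0.0572
gripper_force: 65.5
```

```bash
python3 v.py v2.png
cat > lat.py <<'E'
from fit import *
M=np.array([.6293,.2778,.1137]);a=ax(np.radians(18.))
s,T=st();foot=s["position"]+.061*T[:,2];e=M-foot
print("foot",foot.round(4),"along",(-e@a).round(4),"lat in tool",(T.T@(e-(e@a)*a)).round(4),"a in tool",(T.T@a).round(3))
for cam,u,v in(("scene",300,125),("side",165,188)):
  print(cam,((circ(cam,foot,-T[:,2],.019)-[u,v,u,v])*8).round())
E
python3 lat.py
```

```text
9.95 [0.5919 0.2666 0.1853] 
 [[-0.839 -0.26   0.478]
 [-0.233  0.965  0.116]
 [-0.492 -0.014 -0.871]] tilt 29.46 az 13.7 [ 0.71  0.1  -0.86  1.02 -0.27 -2.96]
10.05 [0.5915 0.2666 0.1852] 
 [[-0.839 -0.261  0.478]
 [-0.234  0.965  0.116]
 [-0.491 -0.014 -0.871]] tilt 29.45 az 13.7 [ 0.71  0.1  -0.86  1.02 -0.27 -2.96]
foot [0.6207 0.2737 0.132 ] along 0.0206 lat in tool [ 0.001   0.0012 -0.    ] a in tool [ 0.009 -0.037 -0.999]
scene [120. 220. 220. 288.]
side [180. 184. 298. 271.]
```

View pics/v2.png

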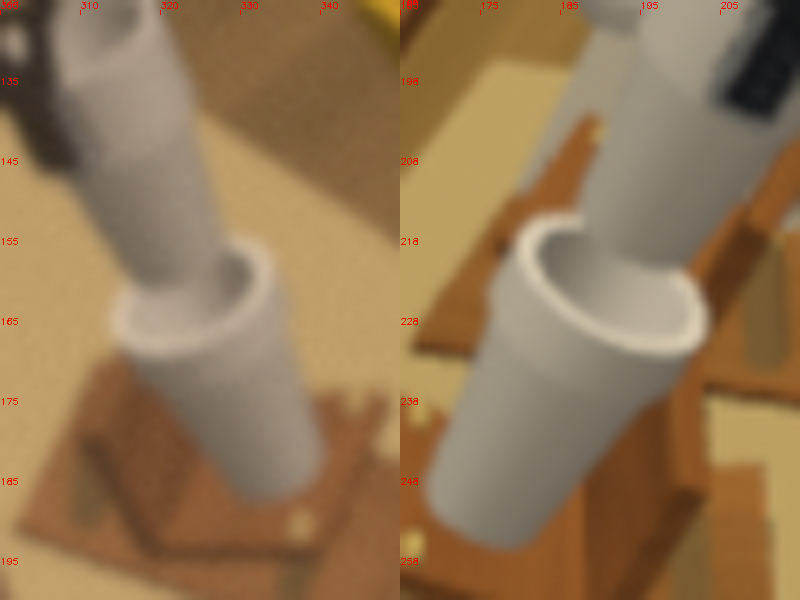

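Emit:
drive_tool:
  moves:
    - [[0.64,0,0,0,-1],[0.64,0,0,0,-1],[0.64,0,0,0,-1],[0.64,0,0,0,0],[0.64,0,0,0,0]]

```text
time: 10.55
position: [0.5912, 0.2664, 0.1848]
orientation: [-0.276, 0.927, -0.013, 0.254]
wrist_force: [1.6, -0.2, -0.3]
opening: 0.0563
gripper_force: 65.5
```

```bash
python3 lat.py|head -5
```

```text
10.55 [0.5912 0.2664 0.1848] 
 [[-0.719 -0.505  0.477]
 [-0.518  0.847  0.116]
 [-0.463 -0.164 -0.871]] tilt 29.42 az 13.7 [ 0.71  0.1  -0.86  1.02 -0.27 -2.65]
foot [0.6203 0.2735 0.1317] along 0.0205 lat in tool [ 0.      0.0014 -0.    ] a in tool [ 0.021 -0.033 -0.999]
```

Emit:
drive_tool:
  moves:
    - [[0.64,0,0.0014,0.005,0],[0.64,-0.0001,0.0002,0.007,0],[0.64,-0.0001,0.0002,0.007,0],[0.64,-0.0001,0.0002,0.007,0],[0.64,-0.0001,0.0002,0.007,0],[0.64,-0.0001,0.0002,0.007,0],[0.64,-0.0001,0.0002,0.005,0],[0.64,0,0,0,0],[0.64,0,0,0,0]]

```text
time: 11.45
position: [0.6122, 0.2741, 0.1479]
orientation: [-0.276, 0.928, -0.013, 0.251]
wrist_force: [0.0, -0.0, -0.8]
opening: 0.0569
gripper_force: 65.5
```

```bash
python3 lat.py; python3 v.py v3.png
```

```text
11.45 [0.6122 0.2741 0.1479] 
 [[-0.721 -0.506  0.473]
 [-0.519  0.847  0.114]
 [-0.459 -0.164 -0.873]] tilt 29.14 az 13.5 [ 0.48  0.17 -0.9   1.59 -0.12 -3.03]
foot [0.6411 0.2811 0.0946] along -0.0226 lat in tool [ 0.0008  0.0008 -0.    ] a in tool [ 0.026 -0.032 -0.999]
scene [164. 305. 263. 373.]
side [115. 295. 232. 383.]
11.45 [0.6122 0.2741 0.1479] 
 [[-0.721 -0.506  0.473]
 [-0.519  0.847  0.114]
 [-0.459 -0.164 -0.873]] tilt 29.14 az 13.5 [ 0.48  0.17 -0.9   1.59 -0.12 -3.03]
```

View pics/v3.png

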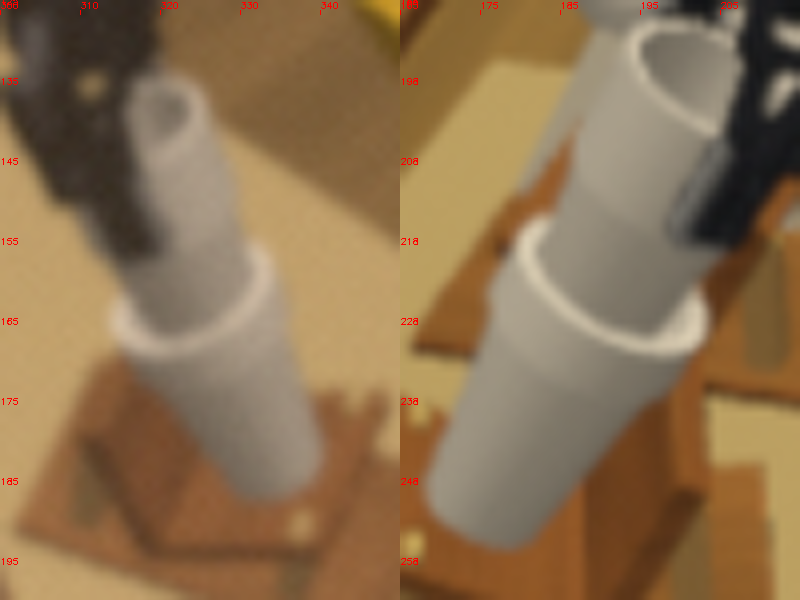

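The tub is about 23 mm inside the bore and centred. The wrist is near its limits, with joint 6 at -3.03 and joint 5 close to 0. I'll free joint 6 with a small twist and ease the grip so the tub can pivot on the pad line, then go on in small steps.

Emit:
drive_tool:
  moves:
    - [[0.665,0,0,0,-0.8],[0.665,0,0,0,-0.8],[0.665,0,0.0004,0.002,0],[0.665,0,0.0004,0.003,0],[0.665,0,0,0.003,0],[0.665,0,0,0,0],[0.665,0,0,0,0]]

```text
time: 12.25
position: [0.6153, 0.2756, 0.1418]
orientation: [-0.354, 0.901, -0.035, 0.247]
wrist_force: [-0.0, -2.2, -0.7]
opening: 0.057
gripper_force: 53.2
```

```bash
python3 lat.py
```

```text
12.25 [0.6153 0.2756 0.1418] 
 [[-0.627 -0.621  0.471]
 [-0.656  0.747  0.112]
 [-0.421 -0.238 -0.875]] tilt 28.93 az 13.4 [ 0.45  0.19 -0.9   1.67 -0.11 -2.91]
foot [0.644  0.2824 0.0884] along -0.0296 lat in tool [0.0005 0.0005 0.    ] a in tool [ 0.035 -0.027 -0.999]
scene [170. 319. 269. 387.]
side [106. 313. 223. 401.]
```

Emit:
drive_tool:
  moves:
    - [[0.67,0,0.0002,0.003,0],[0.67,0,0.0002,0.003,0],[0.67,0,0.0002,0.003,0],[0.67,0,0,0,0],[0.67,0,0,0,0]]

```text
time: 12.75
position: [0.6184, 0.2764, 0.1355]
orientation: [-0.354, 0.902, -0.036, 0.243]
wrist_force: [-5.7, -6.7, -1.2]
opening: 0.0574
gripper_force: 34.4
```

```bash
python3 lat.py
```

```text
12.75 [0.6184 0.2764 0.1355] 
 [[-0.631 -0.621  0.465]
 [-0.656  0.747  0.107]
 [-0.414 -0.237 -0.879]] tilt 28.48 az 13.0 [ 0.45  0.2  -0.89  1.67 -0.11 -2.91]
foot [0.6467 0.2829 0.0818] along -0.0367 lat in tool [-0.0004  0.0004 -0.    ] a in tool [ 0.043 -0.025 -0.999]
scene [175. 333. 273. 401.]
side [ 98. 331. 215. 419.]
```

Emit:
drive_tool:
  moves:
    - [[0.67,0.0012,0,0,0],[0.67,0,0,0,0],[0.67,0,0,0,0]]

```text
time: 13.05
position: [0.6182, 0.2764, 0.1359]
orientation: [-0.354, 0.902, -0.036, 0.244]
wrist_force: [-2.8, -5.5, -4.3]
opening: 0.0574
gripper_force: 34.1
```

Emit:
drive_tool:
  moves:
    - [[0.67,0.0015,-0.0012,0,0],[0.67,0,0,0,0],[0.67,0,0,0,0]]

```text
time: 13.35
position: [0.6183, 0.2756, 0.1365]
orientation: [-0.355, 0.902, -0.035, 0.244]
wrist_force: [-4.1, -1.0, -4.0]
opening: 0.0577
gripper_force: 34.1
```

```bash
python3 lat.py
```

```text
13.35 [0.6183 0.2756 0.1365] 
 [[-0.63  -0.623  0.465]
 [-0.657  0.746  0.11 ]
 [-0.415 -0.236 -0.879]] tilt 28.52 az 13.3 [ 0.45  0.2  -0.89  1.67 -0.1  -2.91]
foot [0.6466 0.2823 0.0829] along -0.0356 lat in tool [-0.0004  0.001  -0.    ] a in tool [ 0.041 -0.024 -0.999]
scene [174. 332. 272. 400.]
side [ 99. 327. 216. 415.]
```

Emit:
drive_tool:
  moves:
    - [[0.675,0.0015,0.0005,0,0],[0.68,0,0,0,0],[0.685,0,0,0,0],[0.685,0,0,0,0]]

```text
time: 13.75
position: [0.6183, 0.2753, 0.1377]
orientation: [-0.354, 0.902, -0.035, 0.245]
wrist_force: [0.1, -0.3, -1.5]
opening: 0.0584
gripper_force: 0.6
```

```bash
python3 lat.py
```

```text
13.75 [0.6183 0.2753 0.1377] 
 [[-0.629 -0.622  0.466]
 [-0.656  0.746  0.11 ]
 [-0.416 -0.237 -0.878]] tilt 28.62 az 13.2 [ 0.45  0.2  -0.89  1.67 -0.1  -2.91]
foot [0.6467 0.2819 0.0841] along -0.0345 lat in tool [-0.      0.0016 -0.    ] a in tool [ 0.04  -0.025 -0.999]
scene [174. 330. 272. 398.]
side [ 99. 323. 216. 411.]
```

```bash
python3 v.py v4.png
```

```text
13.75 [0.6183 0.2753 0.1377] 
 [[-0.629 -0.622  0.466]
 [-0.656  0.746  0.11 ]
 [-0.416 -0.237 -0.878]] tilt 28.62 az 13.2 [ 0.45  0.2  -0.89  1.67 -0.1  -2.91]
```

View pics/v4.png

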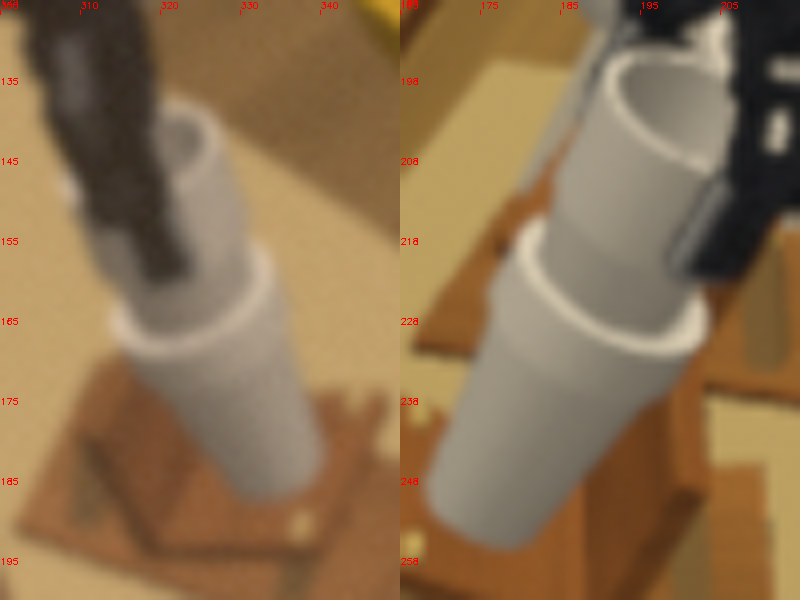

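Emit:
drive_tool:
  moves:
    - [[0.677,0,0,0,0],[0.677,0,0,0,0],[0.677,0,0,0,0]]

```text
time: 14.15
position: [0.6177, 0.275, 0.1369]
orientation: [-0.354, 0.902, -0.035, 0.244]
wrist_force: [-0.3, 1.0, -1.0]
opening: 0.0586
gripper_force: 8.9
```

Emit:
drive_tool:
  moves:
    - [[0.677,0,0,0.003,0],[0.677,0,0,0.003,0],[0.677,0,0,0,0],[0.677,0,0,0,0]]

```text
time: 14.55
position: [0.6199, 0.2762, 0.1328]
orientation: [-0.355, 0.903, -0.035, 0.241]
wrist_force: [-3.7, 2.1, 1.2]
opening: 0.058
gripper_force: 9.3
```

```bash
python3 lat.py
```

```text
14.55 [0.6199 0.2762 0.1328] 
 [[-0.632 -0.623  0.461]
 [-0.657  0.746  0.108]
 [-0.411 -0.235 -0.881]] tilt 28.25 az 13.1 [ 0.45  0.21 -0.89  1.67 -0.1  -2.91]
foot [0.648  0.2828 0.0791] along -0.0396 lat in tool [-0.001   0.0007 -0.0001] a in tool [ 0.046 -0.022 -0.999]
scene [176. 340. 275. 408.]
side [ 95. 338. 212. 426.]
```

Emit:
drive_tool:
  moves:
    - [[0.677,0.0006,0.0004,0.003,0],[0.677,0.0006,0.0004,0.003,0],[0.677,0,0,0,0],[0.677,0,0,0,0]]

```text
time: 14.95
position: [0.6213, 0.2766, 0.129]
orientation: [-0.355, 0.903, -0.036, 0.239]
wrist_force: [-7.6, -1.5, 3.3]
opening: 0.0578
gripper_force: 9.4
```

```bash
python3 lat.py
```

```text
14.95 [0.6213 0.2766 0.129 ] 
 [[-0.634 -0.624  0.457]
 [-0.658  0.746  0.105]
 [-0.407 -0.234 -0.883]] tilt 27.98 az 12.9 [ 0.45  0.22 -0.89  1.67 -0.1  -2.91]
foot [0.6492 0.283  0.0752] along -0.0437 lat in tool [-0.0018  0.0005 -0.0001] a in tool [ 0.051 -0.022 -0.998]
scene [178. 348. 276. 416.]
side [ 92. 348. 209. 436.]
```

```bash
python3 v.py v5.png >/dev/null
```

```text
(no output)
```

View pics/v5.png

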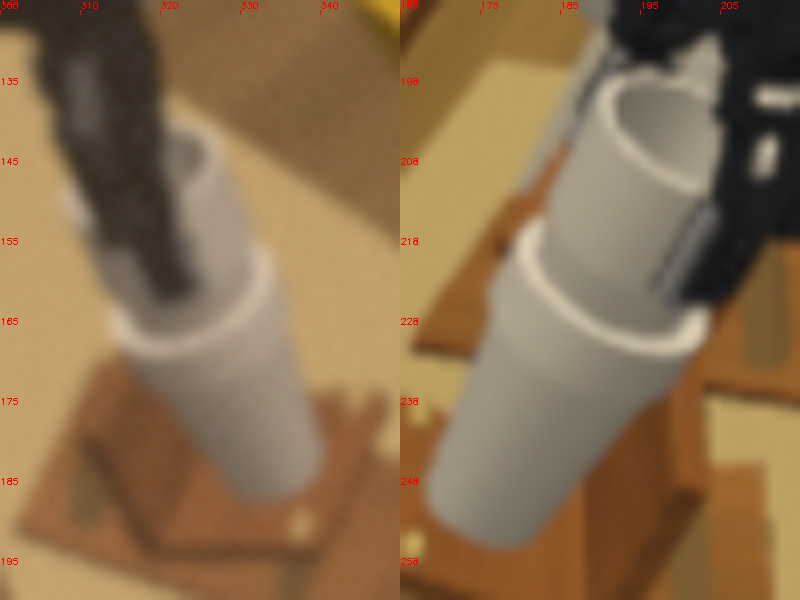

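The wide rim is unmoved. The loose tub's top rim now has its left edge at x≈598 and top at y≈72 in the side half, and its top at ≈120 and right edge at ≈222 in the scene half. I'll compare that with the model at several depths.

Run:
```python
from fit import *
M=np.array([.6293,.2778,.1137]);a=ax(np.radians(18.))
for d in(.035,.04,.045,.0495):
  print(d,*[((circ(c,M+a*(.1-d),a,.029)-[u,v,u,v])*8).round() for c,u,v in(("scene",300,125),("side",165,188))])
```

```text
0.035 [ 46. 106. 200. 214.] [221.  50. 401. 178.]
0.04 [ 52. 116. 205. 225.] [213.  64. 393. 192.]
0.045 [ 57. 127. 210. 235.] [205.  77. 385. 205.]
0.0495 [ 62. 136. 215. 245.] [198.  89. 378. 217.]
```

Emit:
drive_tool:
  moves:
    - [[0.677,0.0015,0,0,0],[0.677,0.0015,0,0,0],[0.677,0,0,0,0],[0.677,0,0,0,0]]

```text
time: 15.45
position: [0.6204, 0.2752, 0.1291]
orientation: [-0.355, 0.903, -0.036, 0.239]
wrist_force: [-0.2, 3.4, -0.9]
opening: 0.058
gripper_force: 9.6
```

```bash
python3 lat.py
```

```text
15.45 [0.6204 0.2752 0.1291] 
 [[-0.634 -0.623  0.457]
 [-0.658  0.746  0.105]
 [-0.406 -0.234 -0.883]] tilt 27.95 az 12.9 [ 0.45  0.21 -0.89  1.67 -0.1  -2.91]
foot [0.6482 0.2816 0.0752] along -0.043 lat in tool [-0.0034  0.0009 -0.0002] a in tool [ 0.052 -0.022 -0.998]
scene [173. 349. 272. 416.]
side [ 97. 346. 214. 434.]
```

Emit:
drive_tool:
  moves:
    - [[0.677,-0.0004,0.0004,0.002,0],[0.677,0,0,0.002,0],[0.677,0,0,0,0],[0.677,0,0,0,0]]

```text
time: 15.85
position: [0.6218, 0.276, 0.1267]
orientation: [-0.355, 0.904, -0.036, 0.237]
wrist_force: [-7.4, 0.8, 2.7]
opening: 0.0581
gripper_force: 10.2
```

```bash
cat >> lat.py <<'E'
p=s["position"]-.022*T[:,2];e=p-M;f=s["wrist_force"]
print("pinch along",(e@a).round(4),"off-axis tool",(T.T@(e-(e@a)*a)).round(4),"F",f.round(1),"axial",(f@a).round(1),"latF tool",(T.T@(f-(f@a)*a)).round(1))
E
python3 lat.py
```

```text
15.85 [0.6218 0.276  0.1267] 
 [[-0.636 -0.624  0.455]
 [-0.658  0.746  0.103]
 [-0.404 -0.234 -0.885]] tilt 27.8 az 12.8 [ 0.45  0.22 -0.89  1.67 -0.1  -2.91]
foot [0.6496 0.2823 0.0727] along -0.0458 lat in tool [-0.0032  0.0006 -0.0002] a in tool [ 0.054 -0.021 -0.998]
scene [177. 353. 275. 421.]
side [ 92. 354. 209. 442.]
pinch along 0.037 off-axis tool [-0.0013  0.0011 -0.0001] F [-7.4  0.8  2.7] axial 5.7 latF tool [2.8 4.7 0.1]
```

Emit:
drive_tool:
  moves:
    - [[0.677,0.0013,0.0012,0,0],[0.677,0.0005,0.0005,0.0015,0],[0.677,0,0,0,0],[0.677,0,0,0,0]]

```text
time: 16.25
position: [0.6215, 0.2762, 0.1259]
orientation: [-0.354, 0.904, -0.037, 0.237]
wrist_force: [-1.6, -0.8, 1.7]
opening: 0.0582
gripper_force: 8.9
```

```bash
python3 lat.py
```

```text
16.25 [0.6215 0.2762 0.1259] 
 [[-0.637 -0.623  0.455]
 [-0.658  0.747  0.101]
 [-0.403 -0.234 -0.885]] tilt 27.76 az 12.6 [ 0.45  0.22 -0.89  1.67 -0.11 -2.91]
foot [0.6492 0.2823 0.0719] along -0.0464 lat in tool [-0.0037  0.0003 -0.0002] a in tool [ 0.056 -0.022 -0.998]
scene [176. 354. 274. 422.]
side [ 93. 356. 210. 444.]
pinch along 0.0365 off-axis tool [-0.0009  0.0016 -0.0001] F [-1.6 -0.8  1.7] axial 2.4 latF tool [0.7 0.1 0. ]
```

Emit:
drive_tool:
  moves:
    - [[0.677,0.0007,0.0005,0.0015,0],[0.677,0.0007,0.0005,0.0015,0],[0.677,0,0,0,0],[0.677,0,0,0,0]]

```text
time: 16.65
position: [0.6217, 0.2763, 0.1241]
orientation: [-0.354, 0.904, -0.037, 0.236]
wrist_force: [-0.8, -4.3, 5.0]
opening: 0.0578
gripper_force: 8.6
```

```bash
python3 lat.py
```

```text
16.65 [0.6217 0.2763 0.1241] 
 [[-0.638 -0.622  0.453]
 [-0.657  0.747  0.1  ]
 [-0.4   -0.234 -0.886]] tilt 27.63 az 12.4 [ 0.45  0.23 -0.88  1.67 -0.11 -2.92]
foot [0.6494 0.2823 0.0701] along -0.048 lat in tool [-0.0045 -0.     -0.0003] a in tool [ 0.058 -0.022 -0.998]
scene [175. 358. 273. 425.]
side [ 93. 361. 211. 449.]
pinch along 0.0348 off-axis tool [-0.0004  0.0019 -0.0001] F [-0.8 -4.3  5. ] axial 5.4 latF tool [ 1.  -3.8  0.1]
```

Emit:
drive_tool:
  moves:
    - [[0.677,0.0003,-0.001,0,0],[0.677,0.0005,0,0.0015,0],[0.677,0,0,0,0],[0.677,0,0,0,0]]

```text
time: 17.05
position: [0.6221, 0.2761, 0.1232]
orientation: [-0.354, 0.904, -0.037, 0.235]
wrist_force: [-2.7, -2.6, 6.7]
opening: 0.058
gripper_force: 9.1
```

```bash
python3 lat.py
```

```text
17.05 [0.6221 0.2761 0.1232] 
 [[-0.638 -0.624  0.451]
 [-0.658  0.746  0.1  ]
 [-0.399 -0.233 -0.887]] tilt 27.54 az 12.5 [ 0.45  0.23 -0.88  1.67 -0.11 -2.91]
foot [0.6497 0.2822 0.0691] along -0.049 lat in tool [-0.0048  0.     -0.0003] a in tool [ 0.059 -0.02  -0.998]
scene [175. 360. 274. 428.]
side [ 93. 363. 210. 451.]
pinch along 0.0338 off-axis tool [-0.0001  0.0017 -0.    ] F [-2.7 -2.6  6.7] axial 7.4 latF tool [ 0.3 -1.6  0.1]
```

Run:
```python
from fit import *
import cv2
M=np.array([.6293,.2778,.1137]);a=ax(np.radians(18.));o=[]
for cam,u,v in(("scene",300,125),("side",165,188)):
  k=cv2.resize(grab_frame(cam)[v:v+75,u:u+50],None,fx=8,fy=8,interpolation=cv2.INTER_CUBIC)
  for d,col in((.0495,(0,255,0)),(.0455,(0,0,255))):
    t=np.linspace(0,6.283,60);U=np.cross(a,[0,0,1]);U/=np.linalg.norm(U);W=np.cross(a,U)
    for h,r in((.1-d,.029),(.062-d,.029)):
      P=M+a*h+r*(np.cos(t)[:,None]*U+np.sin(t)[:,None]*W);p=camera_params(cam);q=(P@p["R"].T+p["t"])@p["camera_matrix"].T
      for x,y in q[:,:2]/q[:,2:]: cv2.circle(k,(int((x-u+.5)*8),int((y-v+.5)*8)),1,col,-1)
  o.append(k)
cv2.imwrite("pics/v6.png",np.hstack(o))
```

```text
(no output)
```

View pics/v6.png

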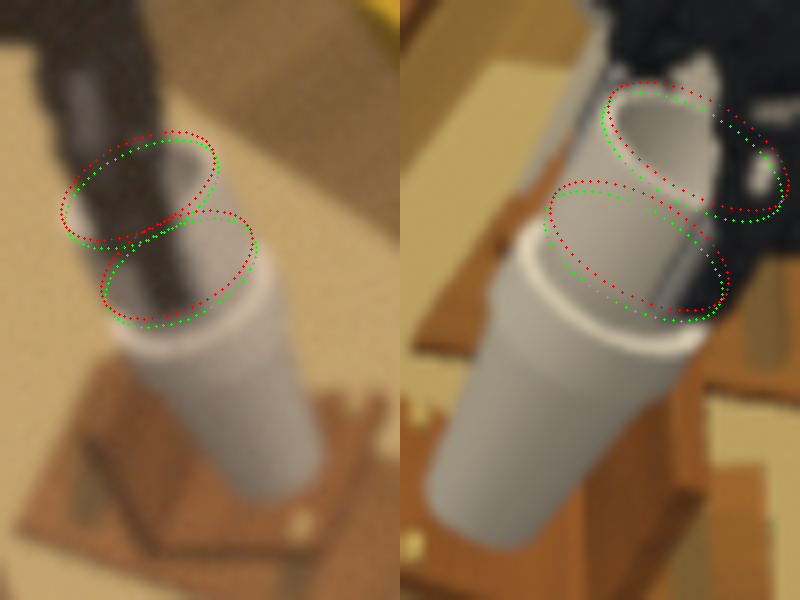

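The loose rim lies between the 45.5 mm and 49.5 mm depth outlines, at about 47 mm, and parallel to the wide tub. I'll loosen the grip to shed side load, then regrip and push lightly once more.

Emit:
drive_tool:
  moves:
    - [[0.685,0,-0.0005,0,0],[0.685,0,0,0,0],[0.685,0,0,0,0],[0.672,0,0,0,0],[0.672,0,0,0,0],[0.672,0,0,0,0]]

```text
time: 17.75
position: [0.6221, 0.2758, 0.1228]
orientation: [-0.355, 0.904, -0.037, 0.235]
wrist_force: [0.1, -0.1, 0.5]
opening: 0.058
gripper_force: 18.4
```

```bash
python3 lat.py|tail -1
```

```text
pinch along 0.0335 off-axis tool [ 0.0003  0.0015 -0.    ] F [ 0.1 -0.1  0.5] axial 0.4 latF tool [-0.2 -0.3 -0. ]
```

Emit:
drive_tool:
  moves:
    - [[0.672,0.0003,0,0.001,0],[0.672,0.0002,0,0.001,0],[0.672,0,0,0,0],[0.672,0,0,0,0]]

```text
time: 18.15
position: [0.6226, 0.2759, 0.1223]
orientation: [-0.355, 0.904, -0.036, 0.235]
wrist_force: [-7.1, -3.9, 8.7]
opening: 0.0577
gripper_force: 19.6
```

```bash
python3 lat.py|tail -1
```

```text
pinch along 0.0329 off-axis tool [ 0.0001  0.0014 -0.    ] F [-7.1 -3.9  8.7] axial 11.5 latF tool [ 2.9 -0.2  0.2]
```

Emit:
drive_tool:
  moves:
    - [[0.69,0,0,0,0],[0.75,0,0,0,0],[1,0,0,0,0],[1,0,0,0,0],[1,0,0,0,0],[1,0,0,0,0],[1,0,0,-0.003,0],[1,0,0,-0.006,0],[1,0,0,-0.01,0],[1,0,0,-0.015,0],[1,0,0,-0.02,0],[1,0,0,-0.02,0],[1,0,0,-0.02,0],[1,0,0,0,0]]

```text
time: 19.55
position: [0.5806, 0.268, 0.2082]
orientation: [-0.355, 0.904, -0.035, 0.236]
wrist_force: [0.2, 1.3, -0.5]
opening: 0.0856
gripper_force: 0.0
```

```bash
cat > ring.py <<'E'
from fit import *
import cv2
M=np.array([.6293,.2778,.1137]);im={c:cv2.GaussianBlur(cv2.cvtColor(grab_frame(c),cv2.COLOR_BGR2GRAY).astype(np.float32),(0,0),.6) for c in("scene","side")}
t=np.linspace(0,2*np.pi,120)[:,None]
def val(c,C,n,r):
    U=np.cross(n,[0,0,1]);U/=np.linalg.norm(U);W=np.cross(n,U);p=camera_params(c)
    q=((C+r*(np.cos(t)*U+np.sin(t)*W))@p["R"].T+p["t"])@p["camera_matrix"].T;q=(q[:,:2]/q[:,2:]).astype(np.float32)
    return cv2.remap(im[c],q[:,:1].copy(),q[:,1:].copy(),cv2.INTER_LINEAR).mean()
def best(r,C0):
    def f(p):
        n=ax(p[3]*10,p[4]*10);C=C0+p[:3]
        return -sum(val(c,C,n,r) - .5*val(c,C,n,r-.006) - .5*val(c,C,n,r+.004) for c in im)
    from scipy.optimize import minimize,differential_evolution
    s=differential_evolution(f,[(-.01,.01)]*3+[(.015,.05),(.04,.065)],seed=1,maxiter=60)
    return C0+s.x[:3],np.degrees(s.x[3:]*10),s.fun
a=ax(np.radians(18))
A=best(.0283,M+a*.0505);B=best(.0285,M)
print("loose",A);print("big",B)
d=A[0]-B[0];print("dist",np.linalg.norm(d),"axis tilt",np.degrees(np.arccos(d[2]/np.linalg.norm(d))),"az",np.degrees(np.arctan2(-d[1],-d[0])),"wanted .0475..0.0545")
E
python3 ring.py
```

```text
Traceback (most recent call last):
  File "ring.py", line 17, in <module>
    A=best(.0283,M+a*.0505);B=best(.0285,M)
  File "ring.py", line 14, in best
    s=differential_evolution(f,[(-.01,.01)]*3+[(.015,.05),(.04,.065)],seed=1,maxiter=60)
  File "ring.py", line 12, in f
    return -sum(val(c,C,n,r) - .5*val(c,C,n,r-.006) - .5*val(c,C,n,r+.004) for c in im)
            ~~~^^^^^^^^^^^^^^^^^^^^^^^^^^^^^^^^^^^^^^^^^^^^^^^^^^^^^^^^^^^^^^^^^^^^^^^^
  File "ring.py", line 12, in <genexpr>
    return -sum(val(c,C,n,r) - .5*val(c,C,n,r-.006) - .5*val(c,C,n,r+.004) for c in im)
                                  ~~~^^^^^^^^^^^^^^
  File "ring.py", line 6, in val
    U=np.cross(n,[0,0,1]);U/=np.linalg.norm(U);W=np.cross(n,U);p=camera_params(c)
                                                                 ~~~~~~~~~~~~~^^^
ValueError: time passes only in moves, steps and waits
```

```bash
python3 - <<'E'
s=open("ring.py").read()
s=s.replace('t=np.linspace','CP={c:camera_params(c) for c in im}\ndef g(n):return cv2.GaussianBlur(cv2.cvtColor(n,cv2.COLOR_BGR2GRAY).astype(np.float32),(0,0),.6)\nt=np.linspace',1).replace('p=camera_params(c)','p=CP[c]')
s=s.replace('A=best(.0283,M+a*.0505);B=best(.0285,M)','A=best(.0275,M+a*.0505)\nim={c:g(cv2.imread(f"pics/{c}.png")) for c in im}\nB=best(.0283,M)')
open("ring.py","w").write(s)
E
python3 ring.py
```

```text
loose (array([0.60585108, 0.27075326, 0.1595842 ]), array([19.08563552, 30.01961759]), np.float64(-24.1923828125))
big (array([0.62971237, 0.27799929, 0.11526885]), array([17.59306172, 30.58083274]), np.float64(-34.20536804199219))
dist 0.05084993711418273 axis tilt 29.367426967054538 az 16.89212359886951 wanted .0475..0.0545
```

The loose rim measures 50.8 mm from the wide mouth (50.5 mm expected when snug), and its axis is parallel to within about 1°. The gripper is clear, so I'm handing in.

```bash
python3 -c "
from station import *
print(close_job())"
```

```text
the job is handed in; nothing more can be done
None
```

The loose tub is nested in the wide leaning tub, measured about 49 mm deep (49.5 mm is snug) and square to within about 1°; it is released with the gripper clear, and the job was handed in at about 20 s with no verdict returned.

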